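Put the soap to dry under its double cover and take the rain cover off

ROBOT

A 7-joint arm with a two-finger parallel gripper is mounted at the origin on the work surface. World frame = base frame: x ahead of the robot, y to its left, z up, the work surface at z = 0. Lengths are in m, angles in degrees, forces in N, time in s.
With the tool pointing down it reaches from about 0.425 to 0.875 m from the base axis. Payload 4.7 kg.
Tool frame: the origin (TCP) lies on the mounting face of the last link; the fingertips stand 182 mm ahead of it and the grasp point (between the pads) lies 164 mm ahead of it; z points along the fingers, y is the line along which they close (so a half turn about z gives the same grasp; the last joint's range is limited). The gripper opens to 87 mm and grips with 3 to 60 N. Pads are 19 mm wide; open, the fingers measure 117 mm over their backs; the gripper's body (75 mm by 190 mm) begins 51 mm behind the grasp point.
Start: joints at [-72.13, 18.392, -4.016, 83.108, 1.295, 78.541, -3.26], TCP at [0.191, 0.621, 0.405] pointing down, gripper open.
Joint ranges: [-163.93, 163.93], [-17.29, 119.83], [-79.2, 71.16], [3.27, 140.29], [-89.18, 269.18], [5.43, 117.66], [-154.24, 154.24]. Speed limits (degrees/s): [147.25, 147.25, 180, 180, 180, 180, 180].

INTERFACE

Orientations are given as [roll, pitch, yaw] about the fixed x, y, z axes, in that order (R = Rz(yaw) Ry(pitch) Rx(roll)).
In Python, from cell import env gives the robot as it stands.
- The arm moves only by the tool servo_tool, never from a script. Its argument "plan" is a list of rows, each an object with "xyz": the shift along the tool's x, y, z in cm, a list of three; "twist": the turn, a rotation vector about the tool's x, y, z in degrees, a list of three; "jaw": the closure, from 0 (fully open) to 1 (shut). In form: [{"xyz": [x, y, z], "twist": [wx, wy, wz], "jaw": jaw}, ...]. A call has 1 to 10 rows; each row is the pose to reach, as a shift and turn from the pose commanded when the call began, along the tool's axes at that moment; what a row does not reach only later rows make up. A row lasts 1/12 s, in which the tool goes at most 41.7 mm and 7.16 degrees, less where a joint would pass 70% of its speed; a pose out of reach is approached as far as the arm can. A call with a gripper value outside its range is refused whole. The fingers move at their own pace and stop on an object; "newtons" is the grip in N (left out, the last holds). Time passes only in rows, so rows that repeat a pose let the fingers close. It gives the time, the measured TCP pose, the force, the opening and the grip force at its end, in the units of the state.
- env.get_obs(): the state, without advancing time (a new reading comes with each control period).
- env.read_camera(name): name is "scene" or "top" or "wrist"; returns a dict with "img" (480x640x3 uint8, red, green, blue), "camera_matrix" (3x3 intrinsics, pixels), "R" (3x3) and "t" (3): a world point X has camera coordinates R X + t. Camera axes: x right, y down, z forward; pixel columns grow to the right and rows downward; lengths in m; the calibration is good to about 2 mm. The wrist camera is an equidistant fisheye: a pixel r from the principal point sees the ray r / f radians off the axis. A picture is of the moment at which its call begins. There is no depth.
- env.sign_off(): hands the job in; it is judged then, once.
The state is a dict: "time_s": time; "qpos": joint angles; "joint_velocities": joint speeds; "effort": joint torques, N m; "tool_pos": TCP position; "tool_rot": TCP orientation; "force": force on the tool from outside, world axes, zero at the start; "wrist_torque": the same for the moment, N m; "grip_width": finger opening in m; "grasp_force": force on a finger pad.
Only numpy, scipy, OpenCV 4.12 (cv2) and the standard library are available. Lean on these libraries where they do the work, as an engineer would, in place of code of your own. Each camera call takes 0.05 s, during which the arm holds its last target. There are 200 camera calls.

TASK

Stand the bar of soap on edge in the middle slot of the round drying rack, centred along the slot, then take the nested pair of covers by the inner cover's knob, lower both together over the soap until they sit fully home on the rack, and let go of the knob. Then grip the steel outer cover by its collar and lift it off alone, leaving the inner cover sitting undisturbed on the rack, and finish while holding the outer cover level and still in the gripper, its rim clear above the top of the inner cover's knob. Leave the other things on the ledge where they are.

Things in the scene. Friction and masses are not known exactly. Their poses are not given: they have to be found in the camera images.
- rack: Round grey drying rack, fixed. Plinth 128 mm wide, 10 mm high; on it a round step 92 mm wide, top (slot floor) at 14 mm; on that four ribs 6 mm thick, tops at 30 mm. Origin: centre of underside. Ribs run along its x, at y = -39, -13, 13, 39 mm (lengths 40, 66, 66, 40): three 20 mm slots with open ends, the middle one along y = 0. Covers stand on the plinth around the step, 4 mm play.
- soap: Bar of laundry soap, pale tan, flat block 70 x 16 x 44 mm (x, y, z), 40 to 80 g, standing on its long narrow edge on the soap rest. Origin: centre of its underside. x along its length, y through its 16 mm thickness, z up.
- soap_center (a point): Centre of the bar of soap (22 mm above its underside). In the rack it is 36 mm above the ledge.
- inner_cover: Inner cover, loose: white plastic cup upside down, outside 106 mm wide, inside 100 mm wide and 54 mm high, flat top 57 mm above its rim, with a straight round central knob 24 mm thick from there up to 110 mm. About 0.15 kg. Starts on the ledge with the outer cover nested on it. Origin: centre of the rim's underside; z up. Home: origin on the rack's axis, 10 mm above the ledge.
- inner_knob_top (a point): Centre of the top of the inner cover's knob, 110 mm above its rim.
- outer_cover: Outer rain cover: steel cap 121 mm wide (inside 115), 43 mm high, with a central upright collar on top (tube 42 mm outside, 30 mm bore, from 43 to 67 mm). About 0.2 kg. Rests loosely on the inner cover's top; the knob passes up through the collar (3 mm play) and stands 26 mm above it, and lifting it carries both. Origin: centre of skirt's underside, 17 mm above inner's origin when nested; z up.
- outer_collar_top (a point): Centre of the top of the outer cover's collar, 67 mm above the underside of its skirt (84 mm above the inner cover's rim when nested).
- soap_rest: White ceramic soap rest, a slab 120 x 85 x 14 mm fixed to the ledge. Origin: centre of its underside. The bar of soap stands on it at the start.
- tumbler: Clear plastic tumbler, 66 mm in diameter, 90 mm high, upright; bystander. Origin: centre of its underside.
- brush: Wooden scrubbing brush, 125 x 46 x 38 mm, lying bristles down, long side along its x; bystander. Origin: centre of its underside.
- pail_lid: Steel pail lid, 216 mm in diameter, 36 mm high with its knob, lying on the ledge; bystander. Origin: centre of its underside.
- spray: Squat white spray bottle with a press-button nozzle, 86 mm in diameter, 132 mm high; bystander. Origin: centre of its underside.
- peg_tub: Open grey plastic tub of clothes pegs, 110 x 150 x 70 mm; bystander. Origin: centre of its underside.
- mug: White ceramic mug, 80 mm in diameter, 85 mm high; bystander. Origin: centre of its underside.
There are look-alikes about, which are no part of the job. Several things look just like the rack: the one meant starts farthest to the robot's left.

How it is judged (in metres and radians):
On the way, in this order (a step that is already met when the one before it is completed fails the run):
1. the soap stands on edge in the middle slot, let go (x of soap_center in the frame of rack between -0.01 and 0.01 m and y of soap_center in the frame of rack between -0.007 and 0.007 m and z of soap_center in the frame of rack between 0.028 and 0.04 m and angle between the x axis of soap and the x axis of rack, either way round below 0.25 rad and angle between the z axis of soap and the z axis of rack, either way round below 0.32 rad and contact force between soap and the fingers below 0.1 N), for 0.2 s.
2. both covers sit nested and fully home on the rack, let go (horizontal distance between inner_cover and rack below 0.007 m and z of inner_cover in the frame of rack between 0.006 and 0.0135 m and angle between inner_cover's own z axis and vertical below 0.06 rad and z of outer_cover in the frame of inner_cover between 0.012 and 0.021 m and contact force between each of inner_cover, outer_cover and the fingers below 0.1 N and contact force between inner_cover and rack above 0.3 N), for 0.2 s.
At the end, for the whole second after the job is handed in: Soap on edge in the middle slot (10 mm along, 7 mm across, 14 deg in direction, 18 deg upright). Inner cover home on the plinth (7 mm off-centre, 4 mm height, 3 deg), untouched. Gripper alone holds the outer cover still, level within 11 deg, rim 3 mm or more above the knob top (x of soap_center in the frame of rack between -0.01 and 0.01 m and y of soap_center in the frame of rack between -0.007 and 0.007 m and z of soap_center in the frame of rack between 0.028 and 0.04 m and angle between the x axis of soap and the x axis of rack, either way round below 0.25 rad and angle between the z axis of soap and the z axis of rack, either way round below 0.32 rad and horizontal distance between inner_cover and rack below 0.007 m and z of inner_cover in the frame of rack between 0.006 and 0.0135 m and angle between inner_cover's own z axis and vertical below 0.06 rad and z of outer_cover in the frame of inner_knob_top above 0.003 m and angle between outer_cover's own z axis and vertical below 0.2 rad and linear speed of outer_cover below 0.03 m/s and linear speed of inner_cover below 0.02 m/s and contact force between outer_cover and the fingers above 1 N and contact force between inner_cover and the fingers below 0.1 N and contact force between outer_cover and inner_cover below 0.1 N and contact force between outer_cover and rack below 0.1 N and contact force between inner_cover and rack above 0.3 N and contact force between outer_cover and tumbler below 0.1 N and contact force between outer_cover and brush below 0.1 N and contact force between outer_cover and pail_lid below 0.1 N and contact force between outer_cover and spray below 0.1 N and contact force between outer_cover and peg_tub below 0.1 N and contact force between outer_cover and mug below 0.1 N); the arm keeps its last pose, push and grip.
It fails at once if the outer cover comes off the inner cover while the inner cover is not home on the rack (z of outer_cover in the frame of inner_cover above 0.035 m and not (horizontal distance between inner_cover and rack below 0.007 m and z of inner_cover in the frame of rack between 0.006 and 0.0135 m and angle between inner_cover's own z axis and vertical below 0.06 rad)).
It fails at once if a bystander on the ledge is moved by more than 30 mm (distance of any of tumbler, brush, pail_lid, spray, peg_tub, mug from where it was at the start of the episode above 0.03 m).
It also fails if it takes over 64 s, if anything falls off the work surface, if the arm or the gripper's body presses on something with over 40 N, if the wrist force passes 120 N, or if a joint passes its speed limit or range.

## Working session

There is one attempt and no reset: what is moved stays moved. The work goes in short steps, Python scripts to look and compute and a tool call to move; the robot and the scene stay as the last step left them, time stands still between calls to the robot, and variables do not carry over. Pictures are saved under pics/ and viewed, at most 10 in all, crops included, and the job is handed in when it is done.

Besides the shell and the picture viewer there is one more tool, called after "Call:" by a JSON object that holds its "method" and its "body". servo_tool: Moves the arm, as the interface text tells. Its arguments: {"type":"object","properties":{"plan":{"type":"array","items":{"type":"object","properties":{"xyz":{"type":"array","items":{"type":"number"}},"twist":{"type":"array","items":{"type":"number"}},"jaw":{"type":"number"}}}},"newtons":{"type":"number"}},"required":["plan"]}

```bash
mkdir -p pics; ls; cat > h.py <<'E'
import numpy as np, cv2
from cell import env
def shot(cam, name=None):
    d=env.read_camera(cam)
    if name: cv2.imwrite(f'pics/{name}.png', d['img'][:,:,::-1])
    return d
def ray(d,u,v,fish=False):
    K=np.array(d['camera_matrix']);R=np.array(d['R']);t=np.array(d['t'])
    x=(u-K[0,2])/K[0,0];y=(v-K[1,2])/K[1,1]
    if fish:
        r=np.hypot(x,y);c=np.array([np.sin(r)*x/max(r,1e-9),np.sin(r)*y/max(r,1e-9),np.cos(r)])
    else: c=np.array([x,y,1.])
    return -R.T@t, R.T@c
def hit(d,u,v,z,fish=False):
    o,w=ray(d,u,v,fish); return o+w*(z-o[2])/w[2]
def proj(d,X,fish=False):
    K=np.array(d['camera_matrix']);c=np.array(d['R'])@np.array(X)+np.array(d['t'])
    if fish:
        s=np.hypot(c[0],c[1]);a=np.arctan2(s,c[2]);x,y=c[:2]/max(s,1e-9)*a
    else: x,y=c[:2]/c[2]
    return K[0,0]*x+K[0,2],K[1,1]*y+K[1,2]
E
python3 - <<'E'
from h import *
np.set_printoptions(precision=3,suppress=True)
for c in ('scene','top'):
    d=shot(c,c+'0'); print(c,d['camera_matrix'],d['R'],d['t'],-np.array(d['R']).T@np.array(d['t']))
o=env.get_obs();print(o)
E
```

```text
pics
scene [[508.643   0.    316.186]
 [  0.    508.643 240.489]
 [  0.      0.      1.   ]] [[-0.795  0.606  0.001]
 [ 0.363  0.478 -0.8  ]
 [-0.486 -0.636 -0.6  ]] [ 0.393 -0.146  1.481] [1.085 0.774 0.771]
top [[612.472   0.    317.051]
 [  0.    612.472 242.029]
 [  0.      0.      1.   ]] [[ 0.01  -1.     0.019]
 [-0.985 -0.013 -0.175]
 [ 0.175 -0.017 -0.984]] [0.028 0.551 1.653] [0.253 0.064 1.722]
{'time_s': 0.1, 'qpos': array([-72.129,  18.435,  -4.015,  83.169,   1.294,  78.541,  -3.261]), 'joint_velocities': array([ 0.014, -0.097,  0.108, -0.175, -0.09 ,  0.078,  0.019]), 'effort': array([  0.   , -49.257,  -0.405, -31.34 ,  -0.064,   0.039,   0.   ]), 'tool_pos': array([0.191, 0.621, 0.404]), 'tool_rot': array([-179.9  ,    0.004,  162.937]), 'force': array([ 0.903,  0.092, -0.455]), 'wrist_torque': array([ 0.044,  0.039, -0.006]), 'grasp_force': 0.0, 'grip_width': 0.08678798462323185}
```

View pics/top0.png

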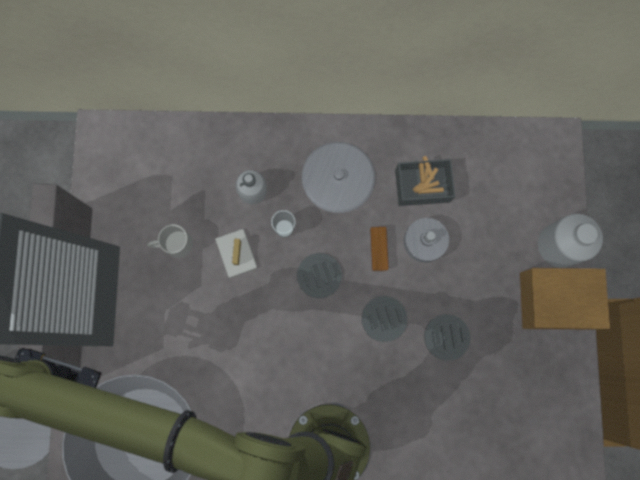

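View pics/scene0.png

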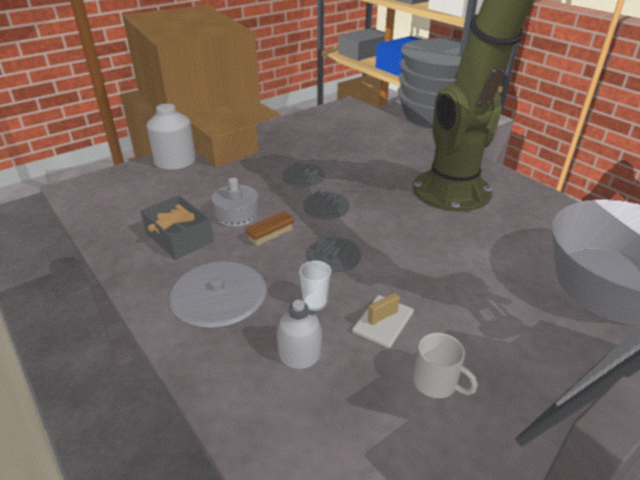

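Top view: soap at (237,251) on its rest, the racks at (320,275), (384,318) and (447,337) (the leftmost is mine), covers at (428,238). In the scene view the soap is at (384,308), the rack at (333,254) and the covers at (235,203).

```bash
python3 - <<'E'
from h import *
np.set_printoptions(precision=4,suppress=True)
d=shot('top'); im=d['img']; hsv=cv2.cvtColor(im,cv2.COLOR_RGB2HSV)
# soap: tan
m=((hsv[...,0]>10)&(hsv[...,0]<30)&(hsv[...,1]>90)).astype(np.uint8); w=np.zeros_like(m); w[225:275,215:260]=1
ys,xs=np.where(m*w); print('soap px',len(xs),xs.min(),xs.max(),ys.min(),ys.max())
r=cv2.minAreaRect(np.c_[xs,ys].astype(np.float32)); b=cv2.boxPoints(r); P=np.array([hit(d,*p,.058) for p in b]);print('soap top',P,P.mean(0),hit(d,xs.mean(),ys.mean(),.058))
L=[np.linalg.norm(P[i]-P[(i+1)%4]) for i in range(4)];print(L)
i=int(np.argmax(L[:2]));v=P[i]-P[i+1];print('soap ang',np.degrees(np.arctan2(v[1],v[0])))
# rack plinth: dark greenish circle
for (u,v,rr) in [(320,275,32)]:
    c=im[v-rr-6:v+rr+6,u-rr-6:u+rr+6].astype(int); 
    e=(c[...,0]-c[...,1])
    mm=(e<-3).astype(np.uint8); mm=cv2.morphologyEx(mm,cv2.MORPH_OPEN,np.ones((3,3)))
    cs,_=cv2.findContours(mm,cv2.RETR_EXTERNAL,cv2.CHAIN_APPROX_NONE); k=cv2.convexHull(max(cs,key=cv2.contourArea))
    (cx,cy),(a,bb),an=cv2.fitEllipse(k); cx+=u-rr-6;cy+=v-rr-6
    print('rack',cx,cy,a,bb,hit(d,cx,cy,.010))
print('covers rough', hit(d,428,238,.06), 'knob top',hit(d,431,236,.11))
rows=[np.hstack([cv2.resize(im[v-45:v+45,u-45:u+45],None,fx=4.4,fy=4.4,interpolation=cv2.INTER_CUBIC) for u,v in ((320,275),(428,238))])]
cv2.imwrite('pics/crop1.png',rows[0][:,:,::-1])
E
```

```text
soap px 104 233 239 240 263
soap top [[0.4878 0.2646 0.058 ]
 [0.552  0.2607 0.058 ]
 [0.551  0.2484 0.058 ]
 [0.4868 0.2523 0.058 ]] [0.5194 0.2565 0.058 ] [0.5197 0.2566 0.058 ]
[np.float64(0.06435572274935482), np.float64(0.012403366382341931), np.float64(0.06435522557796931), np.float64(0.01232036549947009)]
soap ang 176.54686419557254
rack 319.09497451782227 275.0663948059082 43.67654800415039 44.10934066772461 [0.4628 0.0271 0.01  ]
covers rough [ 0.5636 -0.2726  0.06  ] knob top [ 0.5598 -0.2707  0.11  ]
```

View pics/crop1.png

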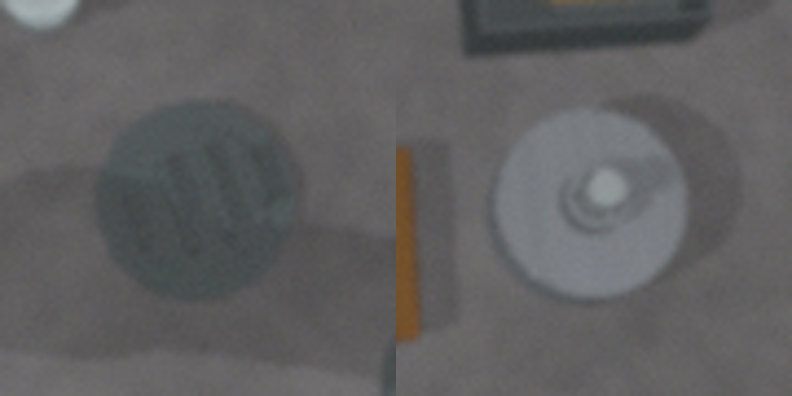

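Rack centre is about (0.463, 0.026) with its ribs at roughly 15–20° yaw. The soap is at (0.520, 0.257) and the covers are near (0.560, -0.271). I'm going above the soap.

Call:
{"method": "servo_tool", "body": {"plan": [{"xyz": [-42,-25,0],"twist": [0,0,-13],"jaw": 0},{"xyz": [-42,-25,0],"twist": [0,0,-13],"jaw": 0},{"xyz": [-42,-25,0],"twist": [0,0,-13],"jaw": 0},{"xyz": [-42,-25,0],"twist": [0,0,-13],"jaw": 0},{"xyz": [-42,-25,0],"twist": [0,0,-13],"jaw": 0},{"xyz": [-42,-25,0],"twist": [0,0,-13],"jaw": 0},{"xyz": [-42,-25,0],"twist": [0,0,-13],"jaw": 0},{"xyz": [-42,-25,0],"twist": [0,0,-13],"jaw": 0},{"xyz": [-42,-25,0],"twist": [0,0,-13],"jaw": 0},{"xyz": [-42,-25,0],"twist": [0,0,-13],"jaw": 0}]}}

```text
time_s: 0.98
tool_pos: [0.4714, 0.3107, 0.4048]
tool_rot: [180.0, 0.0, 175.9]
force: [0.4, -0.0, 0.2]
grip_width: 0.087
grasp_force: 0.0
```

```bash
cat >> h.py <<'E'
from scipy.spatial.transform import Rotation as Ro
def go(x,y,z,yaw):
    o=env.get_obs();Rt=Ro.from_euler('xyz',o['tool_rot'],degrees=True)
    T=Ro.from_euler('xyz',[180,0,yaw],degrees=True)
    print('at',np.round(o['tool_pos'],4),np.round(o['tool_rot'],2),'t',o['time_s'],'w',round(o['grip_width'],4),'F',np.round(o['force'],1))
    print('xyz',np.round(Rt.inv().apply(np.array([x,y,z])-o['tool_pos'])*100,2),'twist',np.round((Rt.inv()*T).as_rotvec(degrees=True),2))
E
python3 - <<'E'
from h import *
go(.52,.257,.36,176)
d=shot('wrist','w1');print(d['camera_matrix'],-np.array(d['R']).T@np.array(d['t']))
E
```

```text
at [0.4714 0.3107 0.4048] [179.99   0.   175.94] t 0.9833 w 0.087 F [ 0.4 -0.   0.2]
xyz [-5.23 -5.02  4.47] twist [ 0.01  0.   -0.06]
[[371.64829954   0.         322.49704096]
 [  0.         371.64829954 240.58851539]
 [  0.           0.           1.        ]] [0.40083741 0.31690426 0.38387529]
```

View pics/w1.png

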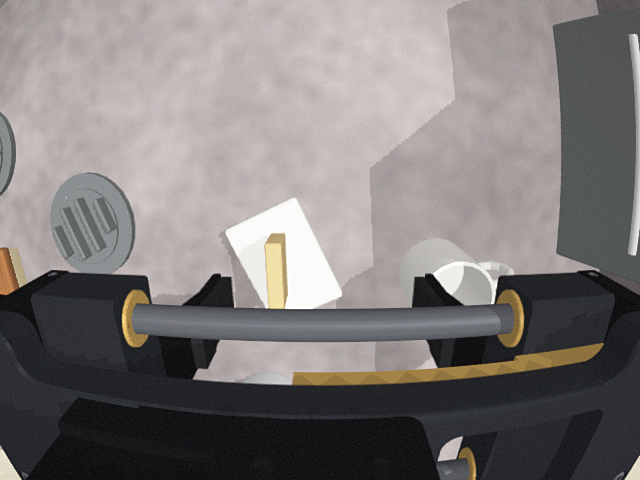

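The wrist picture shows the soap at (276,270), its far end hidden behind the gripper bar, and the target rack at (92,222) with slanted ribs. I'll measure both from here.

```bash
python3 - <<'E'
from h import *
np.set_printoptions(precision=4,suppress=True)
d=shot('wrist'); im=d['img']; hsv=cv2.cvtColor(im,cv2.COLOR_RGB2HSV)
m=((hsv[...,0]>12)&(hsv[...,0]<32)&(hsv[...,1]>60)).astype(np.uint8); m[:225]=0;m[312:]=0;m[:,:255]=0;m[:,300:]=0
print('V levels', {r:[int(hsv[r,c,2]) for c in range(262,292,2)] for r in (240,260,280,300)})
for r in (240,260,280,300):
    x=np.where(m[r])[0];print(r,x.min(),x.max(),hit(d,x.min(),r,.058,1)[:2],hit(d,x.max(),r,.058,1)[:2])
ys,xs=np.where(m);print('top row',ys.min(),xs[ys==ys.min()])
for p in ((xs[ys==ys.min()].mean(),ys.min()),):print('near end z=.058',hit(d,*p,.058,1))
# rack: floor-project a patch at z=.03 and .01
g=np.mgrid[-.1:.1:400j,-.1:.1:400j]; X=.463+g[0][::-1];Y=.026+g[1][:,::-1]
def warp(z):
    uv=np.array([proj(d,(a,b,z),1) for a,b in zip(X.ravel(),Y.ravel())],np.float32).reshape(400,400,2)
    return cv2.remap(im,uv[...,0],uv[...,1],cv2.INTER_CUBIC)
A=warp(.01);B=warp(.03)
cv2.imwrite('pics/rk.png',np.hstack([A,B])[:,:,::-1])
E
```

```text
V levels {240: [238, 239, 237, 238, 239, 241, 234, 229, 239, 240, 239, 240, 240, 241, 242], 260: [239, 238, 239, 241, 238, 238, 241, 203, 241, 240, 240, 240, 242, 240, 240], 280: [151, 222, 237, 238, 238, 239, 239, 241, 218, 240, 239, 239, 239, 240, 239], 300: [155, 185, 186, 155, 159, 167, 159, 243, 245, 230, 240, 240, 239, 240, 241]}
240 276 295 [0.4926 0.2575] [0.494  0.2749]
260 277 295 [0.5118 0.2561] [0.5131 0.2729]
280 278 296 [0.5317 0.2547] [0.533  0.2717]
300 280 294 [0.5525 0.254 ] [0.5535 0.2675]
top row 225 [281 282 283 284 285 286 287 288 289 290 291 292 293]
near end z=.058 [0.4795 0.2691 0.058 ]
```

View pics/rk.png

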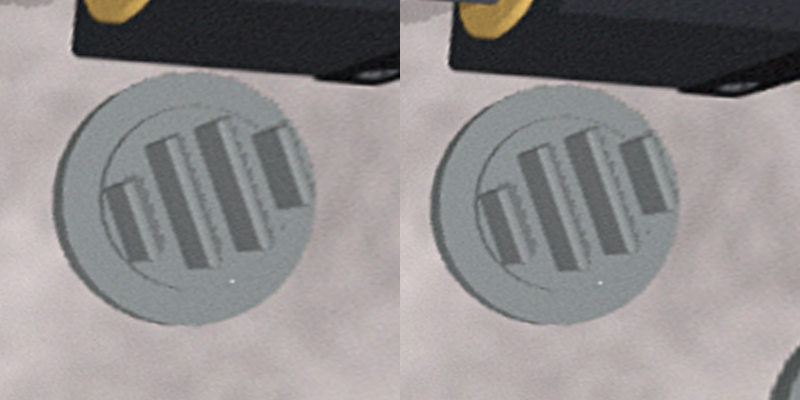

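Ribs run at about 18.4° yaw and the rack is near (0.463, 0.03). The views disagree by a few mm, possibly because the arm was still settling. I'll move over the soap, let it settle and look again.

```bash
python3 -c "
from h import *
go(.52,.257,.36,176)"
```

```text
at [0.4758 0.3049 0.4048] [-179.8     0.19  175.18] t 1.0833 w 0.087 F [ 0.2 -0.  -0.3]
xyz [-4.79 -4.38  4.51] twist [-0.21  0.19 -0.82]
```

Call:
{"method": "servo_tool", "body": {"plan": [{"xyz": [-4.6,-4.2,4.5],"twist": [0,0,0],"jaw": 0},{"xyz": [-4.6,-4.2,4.5],"twist": [0,0,0],"jaw": 0},{"xyz": [-4.6,-4.2,4.5],"twist": [0,0,0],"jaw": 0},{"xyz": [-4.6,-4.2,4.5],"twist": [0,0,0],"jaw": 0},{"xyz": [-4.6,-4.2,4.5],"twist": [0,0,0],"jaw": 0},{"xyz": [-4.6,-4.2,4.5],"twist": [0,0,0],"jaw": 0}]}}

```text
time_s: 1.58
tool_pos: [0.5128, 0.2689, 0.3604]
tool_rot: [179.9, 0.0, 176.1]
force: [0.4, 0.5, -0.4]
grip_width: 0.0872
grasp_force: 0.0
```

```bash
python3 - <<'E'
from h import *
np.set_printoptions(precision=4,suppress=True)
go(.52,.257,.36,176)
d=shot('wrist','w2'); im=d['img']; hsv=cv2.cvtColor(im,cv2.COLOR_RGB2HSV)
m=((hsv[...,0]>12)&(hsv[...,0]<32)&(hsv[...,1]>40)).astype(np.uint8)
g=np.mgrid[0:480,0:640]
O=hit(d,320,240,.058,1);print('axis hits',O)
X=.57-np.arange(480)*.00025*1; Yv=.32-np.arange(480)*.00025
uv=np.array([[proj(d,(a,b,.058),1) for b in Yv] for a in X],np.float32)
W=cv2.remap(im,uv[...,0],uv[...,1],cv2.INTER_CUBIC);M=cv2.remap(m,uv[...,0],uv[...,1],cv2.INTER_NEAREST)
cv2.imwrite('pics/s2.png',W[:,:,::-1])
for r in range(40,440,50):
    x=np.where(M[r])[0]
    if len(x):print('x',X[r],'y',Yv[x.max()],Yv[x.min()],len(x))
ys,xs=np.where(M);print('x range',X[ys.max()],X[ys.min()])
E
```

```text
at [0.5128 0.2689 0.3604] [179.92   0.02 176.05] t 1.5833 w 0.0872 F [ 0.4  0.5 -0.4]
xyz [-0.8  -1.14  0.04] twist [0.08 0.02 0.05]
axis hits [0.5175 0.268  0.058 ]
x 0.5475 y 0.25275000000000003 0.2685 64
x 0.5349999999999999 y 0.25375000000000003 0.2695 64
x 0.5225 y 0.25475000000000003 0.2695 60
x 0.51 y 0.255 0.2705 63
x 0.49749999999999994 y 0.256 0.27125 62
x 0.48499999999999993 y 0.2585 0.272 55
x range 0.48174999999999996 0.55675
```

View pics/s2.png

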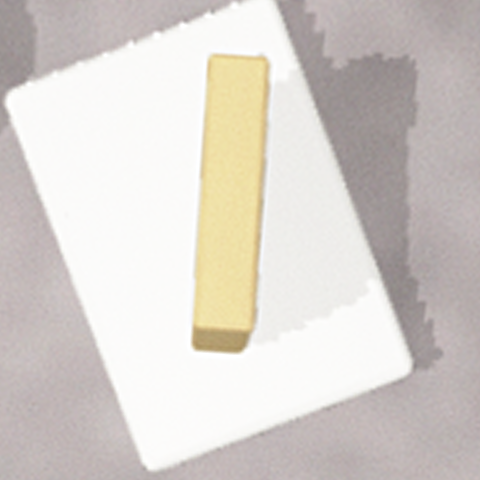

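The soap top spans rows 56–328 and columns 193–268 in the rectified view: centre (0.522, 0.262), yaw -3.3°, length 68 mm, which fits. Going down to a low hover, then checking.

Call:
{"method": "servo_tool", "body": {"plan": [{"xyz": [-0.9,-0.5,3],"twist": [0,0,-0.6],"jaw": 0.3},{"xyz": [-0.9,-0.5,6],"twist": [0,0,-0.6],"jaw": 0.3},{"xyz": [-0.9,-0.5,9],"twist": [0,0,-0.6],"jaw": 0.3},{"xyz": [-0.9,-0.5,9],"twist": [0,0,-0.6],"jaw": 0.3},{"xyz": [-0.9,-0.5,9],"twist": [0,0,-0.6],"jaw": 0.3},{"xyz": [-0.9,-0.5,9],"twist": [0,0,-0.6],"jaw": 0.3},{"xyz": [-0.9,-0.5,9],"twist": [0,0,-0.6],"jaw": 0.3}]}}

```text
time_s: 2.22
tool_pos: [0.5228, 0.2628, 0.2725]
tool_rot: [179.8, 0.2, 176.6]
force: [0.3, -1.1, -0.1]
grip_width: 0.0612
grasp_force: 0.0
```

```bash
python3 - <<'E'
from h import *
go(.522,.262,.216,176.7)
d=shot('wrist');go(.522,.262,.216,176.7)
im=d['img'];hsv=cv2.cvtColor(im,cv2.COLOR_RGB2HSV)
m=((hsv[...,0]>12)&(hsv[...,0]<32)&(hsv[...,1]>40)).astype(np.uint8)
X=.57-np.arange(480)*.00025; Yv=.32-np.arange(480)*.00025
uv=np.array([[proj(d,(a,b,.058),1) for b in Yv] for a in X],np.float32)
M=cv2.remap(m,uv[...,0],uv[...,1],cv2.INTER_NEAREST)
for r in range(40,440,50):
    x=np.where(M[r])[0]
    if len(x):print('x',X[r],'y',Yv[x.max()],Yv[x.min()],len(x))
ys,xs=np.where(M);print('x range',X[ys.max()],X[ys.min()])
E
```

```text
at [0.5228 0.2628 0.2725] [179.84   0.21 176.58] t 2.2167 w 0.0612 F [ 0.3 -1.1 -0.1]
xyz [ 0.1  -0.1   5.65] twist [ 0.16  0.21 -0.12]
at [0.5228 0.2626 0.2724] [179.85   0.2  176.57] t 2.2667 w 0.0615 F [-0.7 -0.3 -0.2]
xyz [ 0.09 -0.08  5.64] twist [ 0.15  0.2  -0.13]
x 0.5349999999999999 y 0.2535 0.26925 64
x 0.5225 y 0.2545 0.26975 62
x 0.51 y 0.2555 0.2705 61
x 0.49749999999999994 y 0.25575000000000003 0.27175 65
x 0.48499999999999993 y 0.25775000000000003 0.27125 55
x range 0.48124999999999996 0.54575
```

Call:
{"method": "servo_tool", "body": {"plan": [{"xyz": [0.1,-0.1,2],"twist": [0,0,0],"jaw": 0.3},{"xyz": [0.1,-0.1,4],"twist": [0,0,0],"jaw": 0.3},{"xyz": [0.1,-0.1,5.6],"twist": [0,0,0],"jaw": 0.3},{"xyz": [0.1,-0.1,5.6],"twist": [0,0,0],"jaw": 0.3},{"xyz": [0.1,-0.1,5.6],"twist": [0,0,0],"jaw": 0.3},{"xyz": [0.1,-0.1,5.6],"twist": [0,0,0],"jaw": 1},{"xyz": [0.1,-0.1,5.6],"twist": [0,0,0],"jaw": 1},{"xyz": [0.1,-0.1,5.6],"twist": [0,0,0],"jaw": 1},{"xyz": [0.1,-0.1,5.6],"twist": [0,0,0],"jaw": 1},{"xyz": [0.1,-0.1,5.6],"twist": [0,0,0],"jaw": 1}], "newtons": 20}}

```text
time_s: 3.1
tool_pos: [0.5212, 0.261, 0.2144]
tool_rot: [180.0, 0.1, 176.5]
force: [-0.8, 0.2, 0.4]
grip_width: 0.0354
grasp_force: 0.0
```

Call:
{"method": "servo_tool", "body": {"plan": [{"xyz": [0,0,0],"twist": [0,0,0],"jaw": 1},{"xyz": [0,0,0],"twist": [0,0,0],"jaw": 1},{"xyz": [0,0,0],"twist": [0,0,0],"jaw": 1}]}}

```text
time_s: 3.35
tool_pos: [0.521, 0.2609, 0.2138]
tool_rot: [180.0, 0.0, 176.5]
force: [0.2, -0.1, 0.3]
grip_width: 0.0158
grasp_force: 20.5
```

Call:
{"method": "servo_tool", "body": {"plan": [{"xyz": [0,0,-4],"twist": [0,0,0],"jaw": 1},{"xyz": [0,0,-8],"twist": [0,0,0],"jaw": 1},{"xyz": [0,0,-12],"twist": [0,0,0],"jaw": 1},{"xyz": [2,-4,-12],"twist": [0,0,-7],"jaw": 1},{"xyz": [4,-8,-12],"twist": [0,0,-14],"jaw": 1},{"xyz": [5,-11,-12],"twist": [0,0,-21],"jaw": 1},{"xyz": [5,-13.5,-12],"twist": [0,0,-21.9],"jaw": 1},{"xyz": [5,-13.5,-12],"twist": [0,0,-21.9],"jaw": 1},{"xyz": [5,-13.5,-12],"twist": [0,0,-21.9],"jaw": 1},{"xyz": [5,-13.5,-12],"twist": [0,0,-21.9],"jaw": 1}]}}

```text
time_s: 4.18
tool_pos: [0.463, 0.1297, 0.3339]
tool_rot: [180.0, 0.0, -161.6]
force: [-0.1, 0.2, -0.6]
grip_width: 0.0158
grasp_force: 20.0
```

Call:
{"method": "servo_tool", "body": {"plan": [{"xyz": [0,0,0],"twist": [0,0,0],"jaw": 1},{"xyz": [0,0,0],"twist": [0,0,0],"jaw": 1},{"xyz": [0,0,0],"twist": [0,0,0],"jaw": 1}]}}

```text
time_s: 4.43
tool_pos: [0.463, 0.1302, 0.3335]
tool_rot: [-180.0, -0.0, -161.5]
force: [-0.1, 1.1, -0.3]
grip_width: 0.0161
grasp_force: 20.0
```

```bash
cat >> h.py <<'E'
def rect(d,cx,cy,z,half=.1,n=400):
    X=cx+half-np.arange(n)*2*half/n; Y=cy+half-np.arange(n)*2*half/n
    uv=np.array([[proj(d,(a,b,z),1) for b in Y] for a in X],np.float32)
    return cv2.remap(d['img'],uv[...,0],uv[...,1],cv2.INTER_CUBIC),uv
E
python3 - <<'E'
from h import *
go(.463,.03,.3,-161.6)
d=shot('wrist','w3')
A,_=rect(d,.463,.03,.01);B,_=rect(d,.463,.03,.03)
cv2.imwrite('pics/rk2.png',np.hstack([A,B])[:,:,::-1])
s=d['img'].copy();cv2.imwrite('pics/v3.png',np.vstack([np.hstack([cv2.resize(s,(400,300)),np.zeros((300,400,3),np.uint8)+0]),np.hstack([A,B])[50:350]])[:,:,::-1])
E
```

```text
at [0.463  0.1302 0.3335] [-1.7999e+02 -2.0000e-02 -1.6147e+02] t 4.4333 w 0.0161 F [-0.1  1.1 -0.3]
xyz [ 3.18 -9.5   3.36] twist [-0.01 -0.02  0.13]
```

View pics/v3.png

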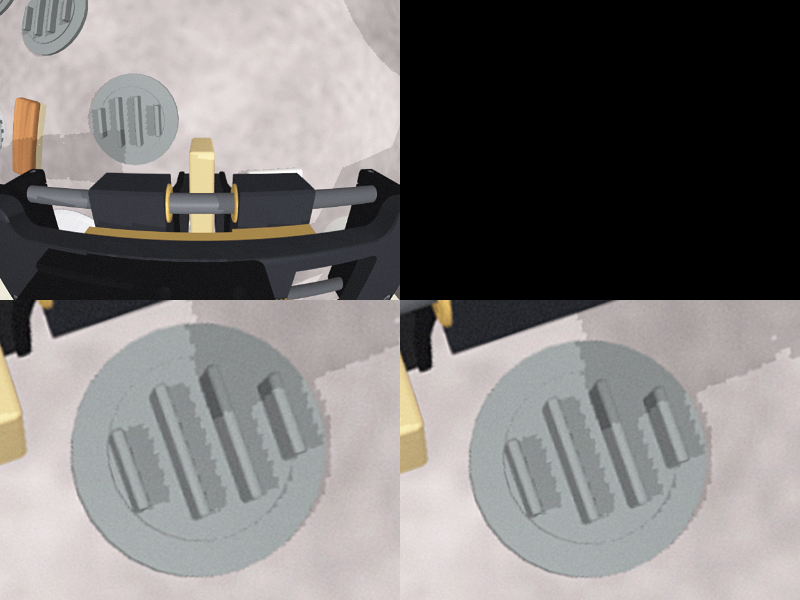

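The target rack is fully visible, its plinth centre at about (0.463, 0.030), and the soap is in the gripper. I'll refine the slot line and the soap's place in the hand.

```bash
python3 - <<'E'
from h import *
np.set_printoptions(precision=4,suppress=True)
im=cv2.imread('pics/w3.png')[:,:,::-1].copy()
d=shot('wrist');d['img']=im
B,_=rect(d,.463,.03,.03,.06,480)
g=cv2.cvtColor(B,cv2.COLOR_RGB2GRAY)
L=cv2.createLineSegmentDetector().detect(g)[0][:,0]
s=.12/480
for a in L:
    p=np.array([.523-a[1]*s-.463,.09-a[0]*s-.03]);q=np.array([.523-a[3]*s-.463,.09-a[2]*s-.03])
    l=np.linalg.norm(p-q);an=np.degrees(np.arctan2((p-q)[1],(p-q)[0]));an=(an+90)%180-90
    if l>.02 and 8<an<28:
        c,ss=np.cos(np.radians(17.5)),np.sin(np.radians(17.5)); m=(p+q)/2
        f=lambda v:(v@[c,ss]*1000,v@[-ss,c]*1000)
        print('len %.1f ang %.1f  off %.1f  ends %.1f %.1f'%(l*1000,an,f(m)[1],*sorted((f(p)[0],f(q)[0]))))
# soap in hand
o=env.get_obs();h=im;hsv=cv2.cvtColor(h,cv2.COLOR_RGB2HSV)
m=((hsv[...,0]>12)&(hsv[...,0]<32)&(hsv[...,1]>40)).astype(np.uint8);m[:, :290]=0;m[:,360:]=0
ys,xs=np.where(m);print('soap rows',ys.min(),'cols',[(r,np.where(m[r])[0].min(),np.where(m[r])[0].max()) for r in range(ys.min()+2,ys.min()+60,6) if m[r].any()])
R=Ro.from_euler('xyz',o['tool_rot'],degrees=True)
for a in (35,30):
  for b in (-8,8):
    for c in (.2138-.058,.2138-.014): print(a,b,c,proj(d,R.apply([a/1000,b/1000,c])+o['tool_pos'],1))
print('V',hsv[ys.min()-3:ys.min()+40:2,325,2])
E
```

```text
len 45.8 ang 19.6  off -4.2  ends -30.9 14.9
len 60.3 ang 19.7  off 20.6  ends -32.1 28.1
len 64.1 ang 19.5  off -9.4  ends -31.8 32.3
len 28.3 ang 19.3  off -28.5  ends -18.0 10.2
len 62.7 ang 19.7  off 16.5  ends -31.5 31.2
len 37.6 ang 19.7  off 42.4  ends -20.3 17.3
len 30.6 ang 19.8  off -35.2  ends -16.9 13.6
soap rows 220 cols [(222, np.int64(308), np.int64(338)), (228, np.int64(306), np.int64(339)), (234, np.int64(304), np.int64(340)), (240, np.int64(303), np.int64(341)), (246, np.int64(302), np.int64(343)), (252, np.int64(302), np.int64(343)), (258, np.int64(302), np.int64(342)), (264, np.int64(302), np.int64(342)), (270, np.int64(303), np.int64(342)), (276, np.int64(303), np.int64(342))]
35 -8 0.1558 (np.float64(298.2539121149875), np.float64(237.94876242819888))
35 -8 0.19979999999999998 (np.float64(304.0028440189857), np.float64(215.25658216637922))
35 8 0.1558 (np.float64(340.8431095475146), np.float64(237.97654397133132))
35 8 0.19979999999999998 (np.float64(336.6124436986566), np.float64(215.26903098040705))
30 -8 0.1558 (np.float64(298.47602025907526), np.float64(250.7001252317496))
30 -8 0.19979999999999998 (np.float64(304.1107373433869), np.float64(225.18963820105228))
30 8 0.1558 (np.float64(340.66304645150336), np.float64(250.7361645411772))
30 8 0.19979999999999998 (np.float64(336.5209698044733), np.float64(225.20601572211942))
V [223 221 193 188 192 189 194 194 192 193 195 193 190 234 248 249 250 249
 250 237 236 236]
```

Ribs run at yaw 19.6°, rib edges match the known offsets within 1 mm, and the soap is centred in the hand. I'll hover just above the slot and compare soap and slot directly.

Call:
{"method": "servo_tool", "body": {"plan": [{"xyz": [1.1,-3.2,0],"twist": [0,0,-1.1],"jaw": 1},{"xyz": [2.2,-6.4,0],"twist": [0,0,-1.1],"jaw": 1},{"xyz": [3.3,-9.6,0],"twist": [0,0,-1.1],"jaw": 1},{"xyz": [3.3,-9.6,3],"twist": [0,0,-1.1],"jaw": 1},{"xyz": [3.3,-9.6,6],"twist": [0,0,-1.1],"jaw": 1},{"xyz": [3.3,-9.6,9.3],"twist": [0,0,-1.1],"jaw": 1},{"xyz": [3.3,-9.6,9.3],"twist": [0,0,-1.1],"jaw": 1},{"xyz": [3.3,-9.6,9.3],"twist": [0,0,-1.1],"jaw": 1},{"xyz": [3.3,-9.6,9.3],"twist": [0,0,-1.1],"jaw": 1},{"xyz": [3.3,-9.6,9.3],"twist": [0,0,-1.1],"jaw": 1}]}}

```text
time_s: 5.37
tool_pos: [0.4632, 0.028, 0.2429]
tool_rot: [-180.0, 0.2, -160.4]
force: [0.3, 0.7, -0.2]
grip_width: 0.0155
grasp_force: 20.0
```

Call:
{"method": "servo_tool", "body": {"plan": [{"xyz": [0,0,0],"twist": [0,0,0],"jaw": 1},{"xyz": [0,0,0],"twist": [0,0,0],"jaw": 1},{"xyz": [0,0,0],"twist": [0,0,0],"jaw": 1},{"xyz": [0,0,0],"twist": [0,0,0],"jaw": 1}]}}

```text
time_s: 5.7
tool_pos: [0.4621, 0.0277, 0.2413]
tool_rot: [180.0, 0.1, -160.5]
force: [-0.4, 0.1, -0.0]
grip_width: 0.0155
grasp_force: 20.0
```

```bash
python3 - <<'E'
from h import *
go(.462,.0286,.24,-160.4)
d=shot('wrist','w4')
cv2.imwrite('pics/v4.png',cv2.resize(d['img'][130:330,190:450],None,fx=3,fy=3,interpolation=cv2.INTER_CUBIC)[:,:,::-1])
E
```

```text
at [0.4621 0.0277 0.2413] [ 1.8000e+02  7.0000e-02 -1.6046e+02] t 5.7 w 0.0155 F [-0.4  0.1 -0. ]
xyz [-0.02  0.09  0.13] twist [ 0.    0.07 -0.06]
```

View pics/v4.png

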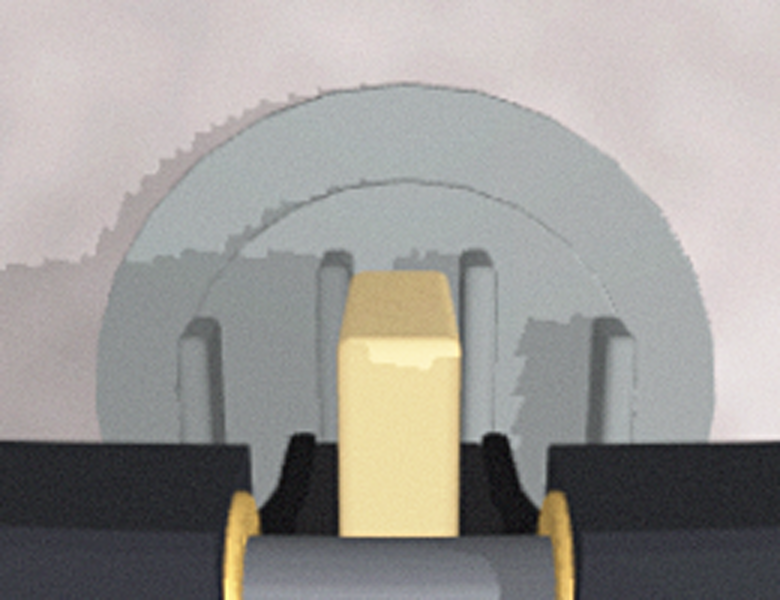

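Soap bottom is centred at column 400 and the slot at 406, so the slot lies about 1.2 mm further along tool +y. I'll correct, go down and release.

Call:
{"method": "servo_tool", "body": {"plan": [{"xyz": [0,0.12,0],"twist": [0,0,0],"jaw": 1},{"xyz": [0,0.12,0],"twist": [0,0,0],"jaw": 1},{"xyz": [0,0.12,0.6],"twist": [0,0,0],"jaw": 1},{"xyz": [0,0.12,1.2],"twist": [0,0,0],"jaw": 1},{"xyz": [0,0.12,1.8],"twist": [0,0,0],"jaw": 1},{"xyz": [0,0.12,2.3],"twist": [0,0,0],"jaw": 1},{"xyz": [0,0.12,2.6],"twist": [0,0,0],"jaw": 1},{"xyz": [0,0.12,2.6],"twist": [0,0,0],"jaw": 1},{"xyz": [0,0.12,2.6],"twist": [0,0,0],"jaw": 1},{"xyz": [0,0.12,2.6],"twist": [0,0,0],"jaw": 1}]}}

```text
time_s: 6.58
tool_pos: [0.4616, 0.0287, 0.2147]
tool_rot: [-180.0, 0.0, -160.5]
force: [-0.7, -0.6, 0.1]
grip_width: 0.0155
grasp_force: 20.0
```

Call:
{"method": "servo_tool", "body": {"plan": [{"xyz": [0,0,0.05],"twist": [0,0,0],"jaw": 1},{"xyz": [0,0,0.05],"twist": [0,0,0],"jaw": 0.5},{"xyz": [0,0,0.05],"twist": [0,0,0],"jaw": 0.5},{"xyz": [0,0,0.05],"twist": [0,0,0],"jaw": 0.5},{"xyz": [0,0,0.05],"twist": [0,0,0],"jaw": 0.5},{"xyz": [0,0,0.05],"twist": [0,0,0],"jaw": 0.5},{"xyz": [0,0,-3],"twist": [0,0,0],"jaw": 0.5},{"xyz": [0,0,-6],"twist": [0,0,0],"jaw": 0.5},{"xyz": [0,0,-9],"twist": [0,0,0],"jaw": 0.5},{"xyz": [0,0,-12],"twist": [0,0,0],"jaw": 0.5}]}}

```text
time_s: 7.42
tool_pos: [0.4613, 0.0286, 0.3361]
tool_rot: [180.0, -0.0, -160.5]
force: [1.0, 0.1, 0.2]
grip_width: 0.0433
grasp_force: 0.0
```

Call:
{"method": "servo_tool", "body": {"plan": [{"xyz": [3.5,-2,0],"twist": [0,0,0],"jaw": 0},{"xyz": [3.5,-6,0],"twist": [0,0,0],"jaw": 0},{"xyz": [3.5,-10,0],"twist": [0,0,0],"jaw": 0},{"xyz": [3.5,-10,0],"twist": [0,0,0],"jaw": 0},{"xyz": [3.5,-10,0],"twist": [0,0,0],"jaw": 0},{"xyz": [3.5,-10,0],"twist": [0,0,0],"jaw": 0},{"xyz": [3.5,-10,0],"twist": [0,0,0],"jaw": 0},{"xyz": [3.5,-10,0],"twist": [0,0,0],"jaw": 0}]}}

```text
time_s: 8.08
tool_pos: [0.462, -0.0759, 0.3345]
tool_rot: [180.0, -0.0, -160.3]
force: [-0.3, 0.2, -0.3]
grip_width: 0.0845
grasp_force: 0.0
```

```bash
python3 - <<'E'
from h import *
go(.463,.03,.3,-160.4)
d=shot('wrist','w5')
A,_=rect(d,.463,.03,.01);B,_=rect(d,.463,.03,.058)
cv2.imwrite('pics/v5.png',np.vstack([np.hstack([cv2.resize(d['img'],(400,300)),cv2.resize(shot('scene')['img'][180:330,250:450],(400,300))]),np.hstack([A,B])[50:350]])[:,:,::-1])
hsv=cv2.cvtColor(B,cv2.COLOR_RGB2HSV);m=((hsv[...,0]>12)&(hsv[...,0]<32)&(hsv[...,1]>40)).astype(np.uint8)
ys,xs=np.where(m);print(len(xs));r=cv2.minAreaRect(np.c_[xs,ys].astype(np.float32));print(r, .563-r[0][1]*.0005,.13-r[0][0]*.0005)
E
```

```text
at [ 0.462  -0.0759  0.3345] [ 1.7997e+02 -2.0000e-02 -1.6033e+02] t 8.0833 w 0.0845 F [-0.3  0.2 -0.3]
xyz [-3.66  9.93  3.45] twist [ 0.03 -0.02  0.07]
17307
((146.98077392578125, 112.09617614746094), (299.2732238769531, 288.48687744140625), 11.309932708740234) 0.5069519119262694 0.05650961303710937
```

View pics/v5.png

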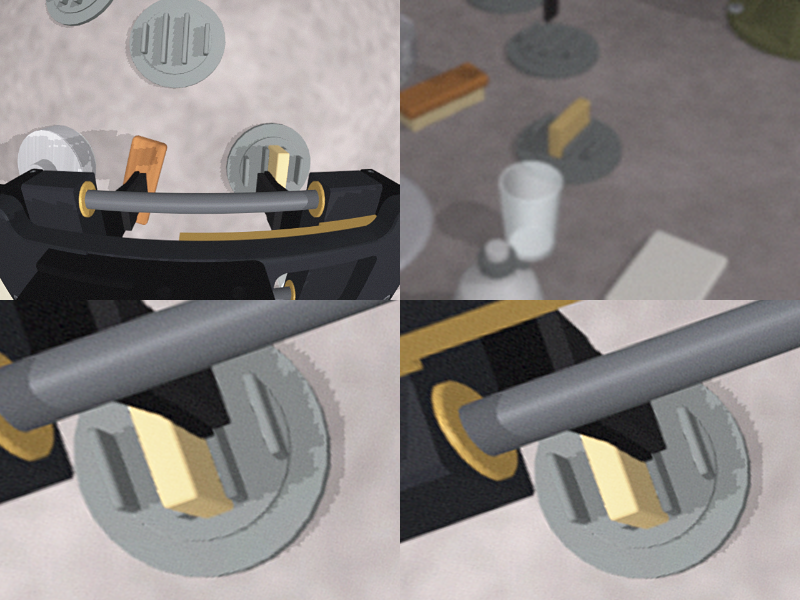

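The soap stands upright in the middle slot (scene inset at (570,125)) and the rack is unmoved. Now over to the covers.

Call:
{"method": "servo_tool", "body": {"plan": [{"xyz": [-2.3,-21.2,-2.5],"twist": [0,0,0],"jaw": 0.3},{"xyz": [-2.3,-21.2,-2.5],"twist": [0,0,0],"jaw": 0.3},{"xyz": [-2.3,-21.2,-2.5],"twist": [0,0,0],"jaw": 0.3},{"xyz": [-2.3,-21.2,-2.5],"twist": [0,0,0],"jaw": 0.3},{"xyz": [-2.3,-21.2,-2.5],"twist": [0,0,0],"jaw": 0.3},{"xyz": [-2.3,-21.2,-2.5],"twist": [0,0,0],"jaw": 0.3},{"xyz": [-2.3,-21.2,-2.5],"twist": [0,0,0],"jaw": 0.3},{"xyz": [-2.3,-21.2,-2.5],"twist": [0,0,0],"jaw": 0.3},{"xyz": [-2.3,-21.2,-2.5],"twist": [0,0,0],"jaw": 0.3},{"xyz": [-2.3,-21.2,-2.5],"twist": [0,0,0],"jaw": 0.3}]}}

```text
time_s: 9.02
tool_pos: [0.5546, -0.2673, 0.3596]
tool_rot: [179.9, 0.0, -160.3]
force: [-0.4, -0.2, 0.3]
grip_width: 0.0605
grasp_force: 0.0
```

```bash
python3 - <<'E'
from h import *
go(.555,-.268,.36,-160.4)
d=shot('wrist','w6')
A,_=rect(d,.555,-.268,.11,.1,300);B,_=rect(d,.555,-.268,.06,.1,300)
t=shot('top')
C=np.zeros((300,800,3),np.uint8);C[:,:300]=A;C[:,400:700]=B
cv2.imwrite('pics/v6.png',np.vstack([np.hstack([cv2.resize(d['img'],(400,300)),cv2.resize(t['img'][190:290,360:493],(400,300))]),C])[:,:,::-1])
E
```

```text
at [ 0.5546 -0.2673  0.3596] [ 1.7991e+02  3.0000e-02 -1.6031e+02] t 9.0167 w 0.0605 F [-0.4 -0.2  0.3]
xyz [-0.01 -0.08 -0.04] twist [0.09 0.03 0.09]
```

View pics/v6.png

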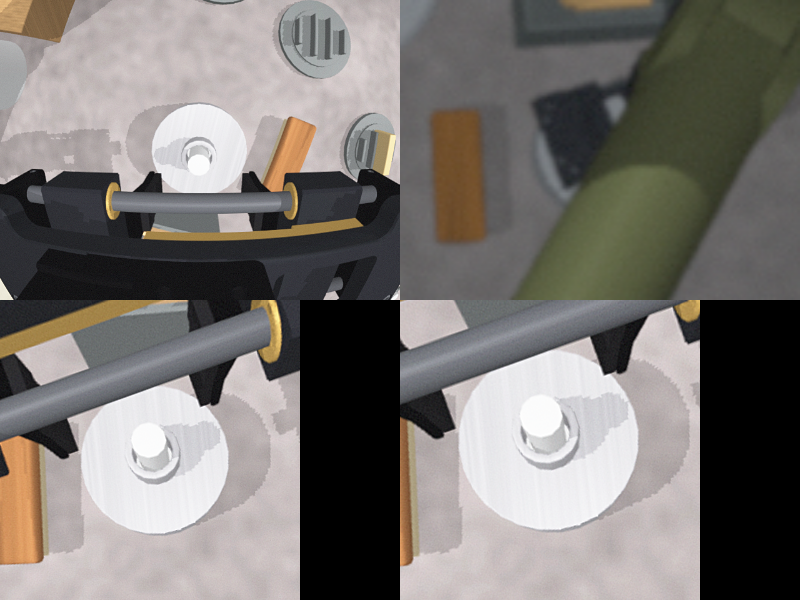

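Rectified, the knob top and the outer cover's top both centre at (0.562, -0.267), with the cap diameter measuring 119 mm, so they are nested and concentric. Going down to grip the knob.

Call:
{"method": "servo_tool", "body": {"plan": [{"xyz": [-0.7,-0.25,0],"twist": [0,0,0],"jaw": 0.3},{"xyz": [-0.7,-0.25,2],"twist": [0,0,0],"jaw": 0.3},{"xyz": [-0.7,-0.25,4],"twist": [0,0,0],"jaw": 0.3},{"xyz": [-0.7,-0.25,6],"twist": [0,0,0],"jaw": 0.3},{"xyz": [-0.7,-0.25,7.5],"twist": [0,0,0],"jaw": 0.3},{"xyz": [-0.7,-0.25,8.5],"twist": [0,0,0],"jaw": 0.3},{"xyz": [-0.7,-0.25,8.9],"twist": [0,0,0],"jaw": 0.3},{"xyz": [-0.7,-0.25,8.9],"twist": [0,0,0],"jaw": 0.3},{"xyz": [-0.7,-0.25,8.9],"twist": [0,0,0],"jaw": 0.3},{"xyz": [-0.7,-0.25,8.9],"twist": [0,0,0],"jaw": 0.3}]}}

```text
time_s: 9.95
tool_pos: [0.5625, -0.2696, 0.272]
tool_rot: [-179.9, 0.1, -160.5]
force: [0.5, 0.1, 0.0]
grip_width: 0.0612
grasp_force: 0.0
```

Call:
{"method": "servo_tool", "body": {"plan": [{"xyz": [0,0,0],"twist": [0,0,0],"jaw": 1},{"xyz": [0,0,0],"twist": [0,0,0],"jaw": 1},{"xyz": [0,0,0],"twist": [0,0,0],"jaw": 1},{"xyz": [0,0,0],"twist": [0,0,0],"jaw": 1},{"xyz": [0,0,0],"twist": [0,0,0],"jaw": 1},{"xyz": [0,0,0],"twist": [0,0,0],"jaw": 1},{"xyz": [0,0,0],"twist": [0,0,0],"jaw": 1},{"xyz": [0,0,0],"twist": [0,0,0],"jaw": 1}], "newtons": 40}}

```text
time_s: 10.62
tool_pos: [0.562, -0.269, 0.2707]
tool_rot: [180.0, -0.0, -160.4]
force: [-0.4, 1.1, 1.2]
grip_width: 0.0229
grasp_force: 40.0
```

Call:
{"method": "servo_tool", "body": {"plan": [{"xyz": [0,0,-0.5],"twist": [0,0,0],"jaw": 1},{"xyz": [0,0,-1],"twist": [0,0,0],"jaw": 1},{"xyz": [0,0,-2],"twist": [0,0,0],"jaw": 1},{"xyz": [0,0,-4],"twist": [0,0,0],"jaw": 1},{"xyz": [0,0,-6],"twist": [0,0,0],"jaw": 1},{"xyz": [0,0,-8],"twist": [0,0,0],"jaw": 1},{"xyz": [0,0,-10],"twist": [0,0,0],"jaw": 1},{"xyz": [0,0,-12],"twist": [0,0,0],"jaw": 1},{"xyz": [0,0,-13],"twist": [0,0,0],"jaw": 1},{"xyz": [0,0,-13],"twist": [0,0,0],"jaw": 1}]}}

```text
time_s: 11.45
tool_pos: [0.5624, -0.27, 0.4041]
tool_rot: [-179.8, 0.2, -160.5]
force: [0.2, -0.4, -3.3]
grip_width: 0.0232
grasp_force: 40.0
```

```bash
python3 - <<'E'
from h import *
go(.463,.03,.40,-160.4)
d=shot('wrist','w7')
hsv=cv2.cvtColor(d['img'],cv2.COLOR_RGB2HSV)
o=env.get_obs()
# knob axis at tool: predict rim of cap skirt front; report cap-blob columns by row
g=d['img'].min(2)
for r in range(150,300,15):
    x=np.where((g[r]>205))[0]; x=x[(x>150)&(x<500)]
    if len(x):print(r,x.min(),x.max(),len(x))
E
```

```text
at [ 0.5624 -0.27    0.4041] [-179.81    0.25 -160.48] t 11.45 w 0.0232 F [ 0.2 -0.4 -3.3]
xyz [-0.66 31.6   0.3 ] twist [-0.19  0.25 -0.08]
165 321 472 27
180 268 484 115
195 248 399 152
210 234 487 180
225 226 483 197
240 220 425 206
255 217 428 171
270 216 429 157
285 261 385 32
```

Both covers are up (3.3 N) and hang centred. Carrying them over the rack.

Call:
{"method": "servo_tool", "body": {"plan": [{"xyz": [0,1,0],"twist": [0,0,0],"jaw": 1},{"xyz": [0,3,0],"twist": [0,0,0],"jaw": 1},{"xyz": [-0.1,6,0],"twist": [0,0,0],"jaw": 1},{"xyz": [-0.2,9.5,0],"twist": [0,0,0],"jaw": 1},{"xyz": [-0.3,13,0],"twist": [0,0,0],"jaw": 1},{"xyz": [-0.4,16.5,0],"twist": [0,0,0],"jaw": 1},{"xyz": [-0.5,20,0],"twist": [0,0,0],"jaw": 1},{"xyz": [-0.6,23.5,0],"twist": [0,0,0],"jaw": 1},{"xyz": [-0.6,26.5,0],"twist": [0,0,0],"jaw": 1},{"xyz": [-0.65,29,0],"twist": [0,0,0],"jaw": 1}]}}

```text
time_s: 12.33
tool_pos: [0.469, 0.0093, 0.3991]
tool_rot: [179.9, -0.2, -160.3]
force: [0.2, -0.1, -3.7]
grip_width: 0.0229
grasp_force: 40.0
```

Call:
{"method": "servo_tool", "body": {"plan": [{"xyz": [0,1.5,0],"twist": [0,0,0],"jaw": 1},{"xyz": [0,2.3,0],"twist": [0,0,0],"jaw": 1},{"xyz": [0,2.5,0],"twist": [0,0,0],"jaw": 1},{"xyz": [0,2.5,0],"twist": [0,0,0],"jaw": 1},{"xyz": [0,2.5,0],"twist": [0,0,0],"jaw": 1},{"xyz": [0,2.5,0],"twist": [0,0,0],"jaw": 1},{"xyz": [0,2.5,0],"twist": [0,0,0],"jaw": 1}]}}

```text
time_s: 12.92
tool_pos: [0.4631, 0.0286, 0.4006]
tool_rot: [-180.0, -0.0, -160.6]
force: [-0.0, 0.8, -3.5]
grip_width: 0.0227
grasp_force: 40.0
```

```bash
python3 - <<'E'
from h import *
go(.4632,.0297,.32,-160.4)
E
```

```text
at [0.4631 0.0286 0.4006] [-1.7999e+02 -1.0000e-02 -1.6059e+02] t 12.9167 w 0.0227 F [-0.   0.8 -3.5]
xyz [-0.05  0.1   8.06] twist [-0.01 -0.01 -0.19]
```

Call:
{"method": "servo_tool", "body": {"plan": [{"xyz": [0,0.1,1],"twist": [0,0,0],"jaw": 1},{"xyz": [0,0.1,3],"twist": [0,0,0],"jaw": 1},{"xyz": [0,0.1,5],"twist": [0,0,0],"jaw": 1},{"xyz": [0,0.1,7],"twist": [0,0,0],"jaw": 1},{"xyz": [0,0.1,8.5],"twist": [0,0,0],"jaw": 1},{"xyz": [0,0.1,9.5],"twist": [0,0,0],"jaw": 1},{"xyz": [0,0.1,10],"twist": [0,0,0],"jaw": 1},{"xyz": [0,0.1,10.5],"twist": [0,0,0],"jaw": 1},{"xyz": [0,0.1,10.8],"twist": [0,0,0],"jaw": 1},{"xyz": [0,0.1,10.8],"twist": [0,0,0],"jaw": 1}]}}

```text
time_s: 13.75
tool_pos: [0.4626, 0.0307, 0.2927]
tool_rot: [-180.0, 0.0, -160.5]
force: [0.1, -0.4, -4.1]
grip_width: 0.0228
grasp_force: 40.0
```

Call:
{"method": "servo_tool", "body": {"plan": [{"xyz": [0,0,0.2],"twist": [0,0,0],"jaw": 1},{"xyz": [0,0,0.4],"twist": [0,0,0],"jaw": 1},{"xyz": [0,0,0.6],"twist": [0,0,0],"jaw": 1},{"xyz": [0,0,0.8],"twist": [0,0,0],"jaw": 1},{"xyz": [0,0,0.8],"twist": [0,0,0],"jaw": 1},{"xyz": [0,0,0.8],"twist": [0,0,0],"jaw": 1}]}}

```text
time_s: 14.25
tool_pos: [0.4624, 0.0307, 0.2847]
tool_rot: [180.0, -0.0, -160.5]
force: [0.2, -0.3, -3.7]
grip_width: 0.0226
grasp_force: 40.0
```

Call:
{"method": "servo_tool", "body": {"plan": [{"xyz": [0,0,0.15],"twist": [0,0,0],"jaw": 1},{"xyz": [0,0,0.3],"twist": [0,0,0],"jaw": 1},{"xyz": [0,0,0.4],"twist": [0,0,0],"jaw": 1},{"xyz": [0,0,0.4],"twist": [0,0,0],"jaw": 1},{"xyz": [0,0,0.4],"twist": [0,0,0],"jaw": 1}]}}

```text
time_s: 14.67
tool_pos: [0.4625, 0.0307, 0.2807]
tool_rot: [180.0, 0.0, -160.5]
force: [0.6, 0.4, -4.1]
grip_width: 0.023
grasp_force: 40.0
```

Call:
{"method": "servo_tool", "body": {"plan": [{"xyz": [0,0,0.1],"twist": [0,0,0],"jaw": 1},{"xyz": [0,0,0.15],"twist": [0,0,0],"jaw": 1},{"xyz": [0,0,0.15],"twist": [0,0,0],"jaw": 1},{"xyz": [0,0,0.15],"twist": [0,0,0],"jaw": 1}]}}

```text
time_s: 15.0
tool_pos: [0.4626, 0.0307, 0.2806]
tool_rot: [180.0, 0.0, -160.5]
force: [-3.8, -0.8, 7.7]
grip_width: 0.0229
grasp_force: 40.0
```

Contact came at exactly the home height (0.2806 vs 0.2807), so I'm releasing and raising.

Call:
{"method": "servo_tool", "body": {"plan": [{"xyz": [0,0,-0.1],"twist": [0,0,0],"jaw": 1},{"xyz": [0,0,-0.1],"twist": [0,0,0],"jaw": 0.3},{"xyz": [0,0,-0.1],"twist": [0,0,0],"jaw": 0.3},{"xyz": [0,0,-0.1],"twist": [0,0,0],"jaw": 0.3},{"xyz": [0,0,-0.1],"twist": [0,0,0],"jaw": 0.3},{"xyz": [0,0,-0.1],"twist": [0,0,0],"jaw": 0.3},{"xyz": [0,0,-0.1],"twist": [0,0,0],"jaw": 0.3},{"xyz": [0,0,-3],"twist": [0,0,0],"jaw": 0.3},{"xyz": [0,0,-6],"twist": [0,0,0],"jaw": 0.3},{"xyz": [0,0,-8],"twist": [0,0,0],"jaw": 0.3}]}}

```text
time_s: 15.83
tool_pos: [0.4628, 0.0306, 0.3614]
tool_rot: [-180.0, 0.1, -160.5]
force: [0.8, 0.2, 0.2]
grip_width: 0.0602
grasp_force: 0.0
```

Call:
{"method": "servo_tool", "body": {"plan": [{"xyz": [0,0,0],"twist": [0,0,0],"jaw": 0.3},{"xyz": [0,0,0],"twist": [0,0,0],"jaw": 0.3},{"xyz": [0,0,0],"twist": [0,0,0],"jaw": 0.3},{"xyz": [0,0,0],"twist": [0,0,0],"jaw": 0.3}]}}

```text
time_s: 16.17
tool_pos: [0.462, 0.0307, 0.358]
tool_rot: [180.0, -0.1, -160.5]
force: [-0.8, 0.3, 0.5]
grip_width: 0.0608
grasp_force: 0.0
```

```bash
python3 - <<'E'
from h import *
go(.4625,.0307,.255,-160.4)
d=shot('wrist','w8');d6=cv2.imread('pics/w6.png')[:,:,::-1]
K=d['camera_matrix']
o=env.get_obs();R=Ro.from_euler('xyz',o['tool_rot'],degrees=True)
img=d['img'];g=cv2.cvtColor(img,cv2.COLOR_RGB2GRAY)
print('pred knob top',proj(d,(.4625,.0307,.12),1),'cap ctr',proj(d,(.4625,.0307,.07),1))
# cap disc: rectified at z=.07, bright low-saturation blob
for z,h in ((.07,.09),(.12,.03)):
    W,_=rect(d,.4625,.0307,z,h,360)
    m=((W.min(2)>(205 if z<.1 else 243))).astype(np.uint8);m=cv2.morphologyEx(m,cv2.MORPH_CLOSE,np.ones((9,9)));m=cv2.morphologyEx(m,cv2.MORPH_OPEN,np.ones((9,9)))
    cs,_=cv2.findContours(m,0,1);c=max(cs,key=cv2.contourArea);x,y,w,hh=cv2.boundingRect(c);(cx,cy),r=cv2.minEnclosingCircle(c);s=2*h/360
    print(z,'bbox mm',x*s*1e3,y*s*1e3,w*s*1e3,hh*s*1e3,'enc',.4625+h-cy*s,.0307+h-cx*s,r*s*1e3)
E
```

```text
at [0.462  0.0307 0.358 ] [ 1.7999e+02 -1.3000e-01 -1.6046e+02] t 16.1667 w 0.0608 F [-0.8  0.3  0.5]
xyz [-0.07 -0.02 10.3 ] twist [ 0.01 -0.13 -0.06]
pred knob top (np.float64(320.7134508692253), np.float64(260.9439462544231)) cap ctr (np.float64(321.05879343675855), np.float64(240.07926482999954))
0.07 bbox mm 0.0 29.500000000000004 149.5 150.5 enc 0.44 0.0552 93.69770812988281
0.12 bbox mm 17.333333333333332 18.0 22.666666666666664 22.666666666666664 enc 0.46319765472412117 0.03212968495686849 11.48245620727539
```

The knob top measures (0.463, 0.032) at home height. Now down around the collar with the jaws wider, then grip.

Call:
{"method": "servo_tool", "body": {"plan": [{"xyz": [-0.05,0,1],"twist": [0,0,0],"jaw": 0.1},{"xyz": [-0.05,0,3],"twist": [0,0,0],"jaw": 0.1},{"xyz": [-0.05,0,5],"twist": [0,0,0],"jaw": 0.1},{"xyz": [-0.05,0,7],"twist": [0,0,0],"jaw": 0.1},{"xyz": [-0.05,0,8.5],"twist": [0,0,0],"jaw": 0.1},{"xyz": [-0.05,0,9.3],"twist": [0,0,0],"jaw": 0.1},{"xyz": [-0.05,0,9.8],"twist": [0,0,0],"jaw": 0.1},{"xyz": [-0.05,0,10.1],"twist": [0,0,0],"jaw": 0.1},{"xyz": [-0.05,0,10.1],"twist": [0,0,0],"jaw": 0.1},{"xyz": [-0.05,0,10.1],"twist": [0,0,0],"jaw": 0.1}]}}

```text
time_s: 17.05
tool_pos: [0.4633, 0.0309, 0.2588]
tool_rot: [-180.0, 0.1, -160.5]
force: [-0.5, -0.4, 0.1]
grip_width: 0.0783
grasp_force: 0.0
```

Call:
{"method": "servo_tool", "body": {"plan": [{"xyz": [0,0,0],"twist": [0,0,0],"jaw": 0.1},{"xyz": [0,0,0],"twist": [0,0,0],"jaw": 0.1},{"xyz": [0,0,0],"twist": [0,0,0],"jaw": 0.1}]}}

```text
time_s: 17.3
tool_pos: [0.4632, 0.0309, 0.2588]
tool_rot: [180.0, 0.1, -160.5]
force: [-0.3, -0.2, 0.6]
grip_width: 0.0782
grasp_force: 0.0
```

Call:
{"method": "servo_tool", "body": {"plan": [{"xyz": [0,0,0.25],"twist": [0,0,0],"jaw": 0.3},{"xyz": [0,0,0.25],"twist": [0,0,0],"jaw": 0.4},{"xyz": [0,0,0.25],"twist": [0,0,0],"jaw": 0.4},{"xyz": [0,0,0.25],"twist": [0,0,0],"jaw": 0.45},{"xyz": [0,0,0.25],"twist": [0,0,0],"jaw": 0.48},{"xyz": [0,0,0.25],"twist": [0,0,0],"jaw": 0.52},{"xyz": [0,0,0.25],"twist": [0,0,0],"jaw": 0.6},{"xyz": [0,0,0.25],"twist": [0,0,0],"jaw": 0.8},{"xyz": [0,0,0.25],"twist": [0,0,0],"jaw": 1},{"xyz": [0,0,0.25],"twist": [0,0,0],"jaw": 1}], "newtons": 10}}

```text
time_s: 18.13
tool_pos: [0.463, 0.0308, 0.2558]
tool_rot: [-180.0, 0.0, -160.5]
force: [0.5, -0.3, 0.4]
grip_width: 0.0424
grasp_force: 10.0
```

Call:
{"method": "servo_tool", "body": {"plan": [{"xyz": [0,0,0],"twist": [0,0,0],"jaw": 1},{"xyz": [0,0,0],"twist": [0,0,0],"jaw": 1},{"xyz": [0,0,0],"twist": [0,0,0],"jaw": 1},{"xyz": [0,0,0],"twist": [0,0,0],"jaw": 1}], "newtons": 40}}

```text
time_s: 18.47
tool_pos: [0.463, 0.0308, 0.2558]
tool_rot: [-180.0, 0.0, -160.5]
force: [-0.1, -0.5, -0.4]
grip_width: 0.0414
grasp_force: 40.0
```

Collar gripped at 41–42 mm. Lifting straight up gently.

Call:
{"method": "servo_tool", "body": {"plan": [{"xyz": [0,0,-0.2],"twist": [0,0,0],"jaw": 1},{"xyz": [0,0,-0.5],"twist": [0,0,0],"jaw": 1},{"xyz": [0,0,-0.8],"twist": [0,0,0],"jaw": 1},{"xyz": [0,0,-1.1],"twist": [0,0,0],"jaw": 1},{"xyz": [0,0,-1.4],"twist": [0,0,0],"jaw": 1},{"xyz": [0,0,-1.5],"twist": [0,0,0],"jaw": 1},{"xyz": [0,0,-1.5],"twist": [0,0,0],"jaw": 1}]}}

```text
time_s: 19.05
tool_pos: [0.4631, 0.0309, 0.2712]
tool_rot: [180.0, 0.0, -160.5]
force: [-0.2, 0.0, -2.3]
grip_width: 0.0415
grasp_force: 40.0
```

Force 2.3 N: only the outer cover is lifted. Continuing.

Call:
{"method": "servo_tool", "body": {"plan": [{"xyz": [0,0,-0.6],"twist": [0,0,0],"jaw": 1},{"xyz": [0,0,-1.4],"twist": [0,0,0],"jaw": 1},{"xyz": [0,0,-2.4],"twist": [0,0,0],"jaw": 1},{"xyz": [0,0,-3.4],"twist": [0,0,0],"jaw": 1},{"xyz": [0,0,-4.4],"twist": [0,0,0],"jaw": 1},{"xyz": [0,0,-5.4],"twist": [0,0,0],"jaw": 1},{"xyz": [0,0,-6.4],"twist": [0,0,0],"jaw": 1},{"xyz": [0,0,-7.4],"twist": [0,0,0],"jaw": 1},{"xyz": [0,0,-8.4],"twist": [0,0,0],"jaw": 1},{"xyz": [0,0,-9.4],"twist": [0,0,0],"jaw": 1}]}}

```text
time_s: 19.88
tool_pos: [0.4629, 0.0308, 0.3658]
tool_rot: [180.0, 0.0, -160.5]
force: [0.0, -0.4, -3.1]
grip_width: 0.0413
grasp_force: 40.0
```

Call:
{"method": "servo_tool", "body": {"plan": [{"xyz": [0,0,-0.8],"twist": [0,0,0],"jaw": 1},{"xyz": [0,0,-1.6],"twist": [0,0,0],"jaw": 1},{"xyz": [0,0,-2.3],"twist": [0,0,0],"jaw": 1},{"xyz": [0,0,-2.6],"twist": [0,0,0],"jaw": 1},{"xyz": [0,0,-2.6],"twist": [0,0,0],"jaw": 1},{"xyz": [0,0,-2.6],"twist": [0,0,0],"jaw": 1},{"xyz": [0,0,-2.6],"twist": [0,0,0],"jaw": 1},{"xyz": [0,0,-2.6],"twist": [0,0,0],"jaw": 1},{"xyz": [0,0,-2.6],"twist": [0,0,0],"jaw": 1},{"xyz": [0,0,-2.6],"twist": [0,0,0],"jaw": 1}]}}

```text
time_s: 20.72
tool_pos: [0.4629, 0.0309, 0.3904]
tool_rot: [180.0, -0.0, -160.5]
force: [-0.9, -0.1, -2.2]
grip_width: 0.0414
grasp_force: 40.0
```

```bash
python3 - <<'E'
from h import *
go(.4632,.0309,.39,-160.4)
d=shot('scene','end'); im=d['img']
# check inner cover: knob top & rim expected pixels vs bright profile down the column
print('knob top',proj(d,(.463,.031,.12)),'top plate',proj(d,(.463,.031,.067)),'outer rim ctr',proj(d,(.463,.031,.147)))
u,_=proj(d,(.463,.031,.12))
g=im.min(2).astype(int)
for r in range(int(_)-35,int(_)+75,5):print(r,g[r,int(u)-64:int(u)+68:6])
E
```

```text
at [0.4629 0.0309 0.3904] [ 1.8000e+02 -3.0000e-02 -1.6046e+02] t 20.7167 w 0.0414 F [-0.9 -0.1 -2.2]
xyz [-0.03 -0.01  0.04] twist [ 0.   -0.03 -0.06]
knob top (np.float64(335.34887487296027), np.float64(214.58170258237132)) top plate (np.float64(334.8085306666503), np.float64(233.3009581050561)) outer rim ctr (np.float64(335.6356403489261), np.float64(204.6472271924222))
179 [105 101  79  89  89  85  85 111 107  56 113 118  77  33 135 128  91  82
  84  84  91  83]
184 [ 99  99 101  87  85  90  83 107 110 105 112 121  67 106 132 133  97  99
  94  88  80  88]
189 [ 99  99 103 107  99 104 105 125 117 106 111 114 130 129 128 137  95  94
  97 102  95  95]
194 [106  94  94  98 101 108 106  94 112 128 134 128 131 132 132 119  99  93
  99  96  98  97]
199 [108 102 103  97 106 101  79  96 115 118 123 131 136 129 129 121  98 102
  94 108 103 103]
204 [ 99 105 100 105 103  98  86 103 112 112 123 132 135 138 129 115 104 104
  99 101 103 101]
209 [ 98 103 106 108 104  99  89  83 114 117 121 129 131 136 128 107 104 108
 108 105 104 104]
214 [106  71  46  77 102  99  91  83  85  87 123 133 104 11
[... 665 characters left out ...]
9 140 108 113 103
 108 112 114 116]
254 [105 104 101 109  90  85  85 102 134 139 150 158 164 158 125 106 109 108
 111 112 110 113]
259 [100 102 105 101 106  95  89  86 109 143 154 159 165 156  99 110 111 114
 112 114 117 113]
264 [ 96 106 101 106 109 116 158 168 182 187 137 158 154 104  92 117 123 120
 113 108 117 114]
269 [103 102 103 101 104 150 153 182 185 175 122  95  93 101 114 119 117 120
 116 119 119 117]
274 [ 98 103 102 110 103 158 156 179 188 184 117 107 108 111 105 111 114 115
 114 113 116 113]
279 [ 97 100 102 108 112 152 171 187 197 191 114 105 108 107 111 107 112 108
 108 114 114 109]
284 [ 97  88  90  88  97 146 172 196 197 177 109 110 108 109 107 111 113 117
 113 111 110 104]
```

The scene pixels show the inner cover at home (plate and knob where predicted, centred at column 334), with the outer cover held about 40 mm clear above it. Handing in.

```bash
python3 -c "
from h import *
print(env.sign_off())"
```

```text
the job is handed in; nothing more can be done
None
```

I've handed the job in at about 21 s of the 64 s allowed; `sign_off()` gave no verdict. The soap was seen upright in the middle slot before it was covered. The inner cover sits home on the rack, and the outer cover is held level and still about 40 mm above the knob.

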